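# Find the ripe kiwi with a firmness tester and serve it

## Robot

A 7-joint arm with a two-finger parallel gripper is mounted at the origin on a cart in front of the work surface, level with it; the furniture and walls round the work are solid. World frame = base frame: x ahead of the robot, y to its left, z up, the work surface at z = 0. Lengths are in m, angles in rad, forces in N, time in s.
With the tool pointing down it reaches from about 0.425 to 0.925 m from the base axis. Payload 6.8 kg.
Tool frame: the origin (TCP) lies at the very end of the fingers, on their centre line; the grasp point (between the pads) lies 19 mm behind it; z points along the fingers, y is the line along which they close (so a half turn about z gives the same grasp; the last joint's range is limited). The gripper opens to 85 mm and grips with 20 to 120 N. Pads are 22 mm wide; open, the fingers measure 114 mm over their backs; the gripper's body (76 mm by 85 mm) begins 54 mm behind the grasp point. The pads swing forward as they close: fully open they stand 13 mm farther back than shut.
Start: joints at [-1.243, 0.477, 0.022, 1.555, -0.011, 1.109, -0.083], TCP at [0.285, 0.612, 0.231] pointing down, gripper open.
Joint ranges: [-2.96, 2.96], [-0.34, 2.1], [-1.41, 1.46], [0.24, 2.44], [-1.37, 4.51], [0.17, 1.92], [-2.96, 2.96]. Speed limits (rad/s): [2.39, 2.39, 3.14, 3.14, 3.14, 3.14, 3.14].

## Interface

Orientations are given as a unit quaternion [w, x, y, z].
In Python, from station import telemetry, viewer, job, search_frame, cut_out gives the robot as it stands. The module is installed in compiled form; this text tells all that it offers.
- The arm moves only by the shell command python3 -m crank 'ROWS' [FORCE]. ROWS is JSON, a list of rows, each an object with "delta_rot": the turn, a rotation vector about the tool's x, y, z in degrees, a list of three; "xyz": the shift along the tool's x, y, z in m, a list of three; "fingers": the gripper command: -1 is fully open, 1 is shut, values between are in proportion. In form: [{"delta_rot": [ax, ay, az], "xyz": [dx, dy, dz], "fingers": fingers}, ...]. A call has 1 to 10 rows; each row is the pose to reach, as a shift and turn from the pose commanded when the call began, along the tool's axes at that moment; what a row does not reach only later rows make up. A row lasts 1/10 s, in which the tool goes at most 50 mm and 8.59 degrees, less where a joint would pass 70% of its speed; a pose out of reach is approached as far as the arm can. A call with a gripper value outside its range is refused whole. The fingers move at their own pace and stop on an object; FORCE is the grip in N (left out, the last holds). Time passes only in rows, so rows that repeat a pose let the fingers close. It gives the time, the measured TCP pose, the force, the opening and the grip force at its end, in the units of the state.
- telemetry.get_obs(): the state, without advancing time (a new reading comes with each control period).
- viewer.read_camera(name): name is "side" or "top"; returns a dict with "img" (384x512x3 uint8, red, green, blue), "fx", "fy", "cx", "cy" (pixels), "origin" and "rotation" of the camera in the world. Camera axes: x right, y up, looking along -z (the intrinsics and any distortion apply to the point x, -y, -z); pixel columns grow to the right and rows downward; lengths in m; the calibration is good to about 2 mm. A picture is of the moment at which its call begins. There is no depth.
- job.hand_in(): hands the job in; it is judged then, once.
Trained networks look in the newest picture that a camera, given by its name, has taken for a name from the list of things; names that differ only in an ending like _2 or _b are one class to them, and where a whole thing is asked for, a point or a joint stands for the part that bears it (a point fixed in the world has none). Each returns a list of dicts, best first, with "score" (0 to 1); they miss things now and then, are a little off and sometimes report something else, mostly with a low value. They report only what shows in the picture. A call takes as long as a camera call. They do not tell look-alikes from the thing itself.
- search_frame(camera, thing): "pixel" ([column, row] in pixels, amid what is visible of it).
- cut_out(camera, thing): "pixels" (384x512 bool, what is visible of it) and "pixel" ([column, row] in pixels, amid what is visible of it).
The state is a dict: "t": time; "q": joint angles; "joint_vel": joint speeds; "joint_torque": joint torques, N m; "eef_pos": TCP position; "tool_rot": TCP orientation; "contact_force": force on the tool from outside, world axes, zero at the start; "torque": the same for the moment, N m; "gripper_width": opening from 0.0 (shut) to 1.0 (fully open); "grasp_force": force on a finger pad.
Only numpy, scipy, OpenCV 4.12 (cv2) and the standard library are available. Lean on these libraries where they do the work, as an engineer would, in place of code of your own. Each camera call takes 0.05 s, during which the arm holds its last target. There are 200 camera calls.

## Task

Find out which of the three kiwis is ripe: take the firmness tester from its stand and test all three, pressing it straight down on the top of each until its foot sits on the skin, but so gently that no kiwi is bruised; only on the ripe one does the needle then stay in the green band. Put the tester back fully seated in its stand, then put the ripe kiwi into the bowl, leaving the firm ones in the tray and the other things where they are.

Things in the scene. Friction and masses are not known exactly. Their poses are not given: they have to be found in the camera images.
- tester: Fruit firmness tester, 137 mm tall, 0.23 kg. Origin: middle of the foot's underside; z up, dial faces -x. Barrel 23 mm wide, collar 40 mm wide (underside at z 36 mm), dial case 55 mm wide, 22 mm deep, centre at z 70 mm, top at 98. A sprung pin, 7 mm thick, sticks 8 mm out below the foot. Hold it upright; press on the middle of the fruit's top: the pin gives first, then the foot meets the skin.
- tester_grip (a point): Middle of the tester's orange handle, on its axis, 119 mm above the foot's underside. The handle is 28 mm along the tester's x, 24 mm along its y, 36 mm tall; grip it from above across y. The case's top is 21 mm below this point.
- tester_foot (a point): Middle of the flat underside of the tester's black rubber foot, 24 mm wide. A test is complete only when the foot sits on the skin; stopped earlier, the needle reads too low or the pin has not sunk to its full depth. Once the foot sits, the force rises steeply, by some 6 N or more in a millimetre: a total of 7 to 9 N seats it surely on any of the kiwis.
- tester_pin (a joint): How far the pin is pushed back, in m: 0 free (8 mm out), 0.008 flush with the foot; spring 0.8 N/mm, no preload. The pin alone presses with 2.4 N on the ripe kiwi and 4 to 5 N on the firm ones when the foot comes to sit.
- tester_needle (a joint): Angle of the dial's needle, rad: 0 with the pin free (7 o'clock), growing clockwise as one faces the dial, 0.5 rad per mm of pin travel; live, it falls back as the pin comes out. Green band 1.0 to 2.1 = ripe, red band from 2.2 = firm. With the foot on the skin the ripe kiwi reads 1.2 to 1.6, the firm ones 2.5 or more.
- kiwi_a: One of three look-alike kiwis, brown ovals of different sizes (48-56 mm thick, 63-73 mm long, 0.1 kg) lying in the tray's pockets. Origin at the centre (top of the skin 24-28 mm above); x along the fruit, as the tray's x. Exactly one is ripe, not told which: it yields under the pin at about 2.4 N, the firm ones at 4 to 5 N. More than 15 N from the tester bruises a kiwi.
- kiwi_b: One of three look-alike kiwis, brown ovals of different sizes (48-56 mm thick, 63-73 mm long, 0.1 kg) lying in the tray's pockets. Origin at the centre (top of the skin 24-28 mm above); x along the fruit, as the tray's x. Exactly one is ripe, not told which: it yields under the pin at about 2.4 N, the firm ones at 4 to 5 N. More than 15 N from the tester bruises a kiwi.
- kiwi_c: One of three look-alike kiwis, brown ovals of different sizes (48-56 mm thick, 63-73 mm long, 0.1 kg) lying in the tray's pockets. Origin at the centre (top of the skin 24-28 mm above); x along the fruit, as the tray's x. Exactly one is ripe, not told which: it yields under the pin at about 2.4 N, the firm ones at 4 to 5 N. More than 15 N from the tester bruises a kiwi.
- tray: Wooden fruit board, 104 mm (x) by 276 mm (y), 18 mm high, fixed; origin under its centre. Three oblong pockets, 47 mm (x) by 36 mm (y), lie in a row along y, 95 mm apart, the middle one at its centre; a kiwi rests on a pocket's rim with its top 57 to 68 mm above the worktop.
- stand: Black stand of the tester, fixed: round foot 80 mm wide and an upright tube 45 mm wide, 52 mm high, with a 32 mm wide hole down to 5 mm above the worktop. Origin under its centre. The tester's barrel hangs in the hole with the collar resting on the tube's rim; then the tester's origin is 16 mm above the stand's.
- bowl: Blue ceramic breakfast bowl, 136 mm wide at the rim, 46 mm high, 0.35 kg; origin under its centre, the inner floor is 5 mm above it.
- wooden_spoon_1: Wooden spoon, 303 mm long, lying behind the work, a bystander; origin under its centre.
- teaspoon: Steel teaspoon, 137 mm long, lying at the left, a bystander; origin under its centre.
- snack_bar: Brown flat snack packet, 185 x 68 x 14 mm, lying at the right, a bystander; origin under its centre.
- kiwi_a_dent (a joint): Depth in m of the small mark that the tester's pin has left in the top of kiwi_a; 0 at the start, it does not spring back. A full test (foot on the skin) leaves about 5 mm in the ripe kiwi, 1.6 to 3 mm in a firm one.
- kiwi_b_dent (a joint): Depth in m of the small mark that the tester's pin has left in the top of kiwi_b; 0 at the start, it does not spring back. A full test (foot on the skin) leaves about 5 mm in the ripe kiwi, 1.6 to 3 mm in a firm one.
- kiwi_c_dent (a joint): Depth in m of the small mark that the tester's pin has left in the top of kiwi_c; 0 at the start, it does not spring back. A full test (foot on the skin) leaves about 5 mm in the ripe kiwi, 1.6 to 3 mm in a firm one.
There are look-alikes about, which are no part of the job. Several things have the shape of the bowl; the one meant has the colours described above.

How it is judged:
By the outcome, as a careful person would: the job done as asked, in the order asked, and still so for the second after the job is handed in, with the robot touching nothing.
It also fails if it takes over 72 s, if anything falls off the work surface, if the arm or the gripper's body presses on something with over 40 N, if the wrist force passes 120 N, or if a joint passes its speed limit or range.

## Working session

There is one attempt and no reset: what is moved stays moved. The work goes in short steps, Python scripts to look and compute and a shell command to move; the robot and the scene stay as the last step left them, time stands still between calls to the robot, and variables do not carry over. Pictures are saved under pics/ and viewed, at most 11 in all, crops included, and the job is handed in when it is done.

```bash
mkdir -p pics; cat > h.py <<'E'
import numpy as np, cv2
from station import telemetry, viewer, job, search_frame, cut_out
def cam(n): return viewer.read_camera(n)
def ray(c,p):
    d=np.array([(p[0]-c['cx'])/c['fx'],-(p[1]-c['cy'])/c['fy'],-1.]); R=np.array(c['rotation'])
    return np.array(c['origin']),R@d
def onz(c,p,z):
    o,d=ray(c,p); return o+d*(z-o[2])/d[2]
def proj(c,P):
    v=np.array(c['rotation']).T@(np.array(P)-np.array(c['origin']))
    return [c['cx']+c['fx']*v[0]/-v[2], c['cy']-c['fy']*v[1]/-v[2]]
def save(c,n): cv2.imwrite('pics/'+n,c['img'][:,:,::-1])
E
python3 - <<'E'
from h import *
o=telemetry.get_obs(); print({k:np.round(v,3).tolist() for k,v in o.items()})
for n in('top','side'):
    c=cam(n); save(c,n+'0.png'); print(n,{k:(np.round(v,3).tolist()) for k,v in c.items() if k!='img'},c.keys())
    for t in['tester','tester_grip','kiwi_a','tray','stand','bowl']:
        print(t,[(np.round(r['pixel'],1).tolist(),round(r['score'],2),np.round(onz(c,r['pixel'],{'tester_grip':.135,'kiwi_a':.04,'tester':.1}.get(t,.02)),3).tolist()) for r in search_frame(n,t)])
E
```

```text
{'t': 0.0, 'q': [-1.243, 0.478, 0.022, 1.556, -0.011, 1.109, -0.083], 'joint_vel': [0.001, 0.0, 0.001, -0.0, -0.001, -0.002, 0.002], 'joint_torque': [0.0, -59.645, 1.608, -28.119, 0.012, 0.009, -0.0], 'eef_pos': [0.285, 0.611, 0.23], 'tool_rot': [-0.0, 0.216, 0.976, -0.001], 'contact_force': [-0.062, 0.31, 0.613], 'torque': [-0.006, -0.033, 0.043], 'grasp_force': 0.0, 'gripper_width': 1.002}
top {'fx': 408.664, 'fy': 408.664, 'cx': 257.642, 'cy': 191.272, 'origin': [0.186, 0.063, 1.867], 'rotation': [0.717, 0.07, -0.071, -0.69]} dict_keys(['img', 'fx', 'fy', 'cx', 'cy', 'origin', 'rotation'])Traceback (most recent call last):
  File "<stdin>", line 6, in <module>
  File "h.py", line 8, in onz
    o,d=ray(c,p); return o+d*(z-o[2])/d[2]
        ~~~^^^^^
  File "h.py", line 6, in ray
    return np.array(c['origin']),R@d
                                 ~^~
ValueError: matmul: Input operand 1 has a mismatch in its core dimension 0, with gufunc signature (n?,k),(k,m?)->(n?,m?) (size 3 is different from 4)
```

```bash
python3 - <<'E'
s=open('h.py').read()
s=s.replace("def cam(n): return viewer.read_camera(n)","""from scipy.spatial.transform import Rotation as Ro
def cam(n):
    c=viewer.read_camera(n); q=c['rotation']; c['rotation']=Ro.from_quat([q[1],q[2],q[3],q[0]]).as_matrix(); return c""")
open('h.py','w').write(s)
E
python3 - <<'E'
from h import *
for n in('top','side'):
    c=cam(n); save(c,n+'0.png'); print(n,c['fx'],c['origin'])
    for t in['tester','tester_grip','kiwi_a','tray','stand','bowl']:
        print(t,[(np.round(r['pixel'],1).tolist(),round(r['score'],2),np.round(onz(c,r['pixel'],{'tester_grip':.135,'kiwi_a':.04,'tester':.1}.get(t,.02)),3).tolist()) for r in search_frame(n,t)])
E
```

```text
top 408.66376925489607 [0.18599146 0.06255336 1.86730843]
tester []
tester_grip [([333.9, 214.6], 0.54, [0.449, -0.264, 0.135])]
kiwi_a [([254.3, 196.0], 0.72, [0.534, 0.08, 0.04]), ([294.9, 206.1], 0.59, [0.495, -0.105, 0.04]), ([273.9, 203.0], 0.58, [0.505, -0.01, 0.04])]
tray []
stand [([332.0, 221.1], 0.57, [0.436, -0.277, 0.02])]
bowl [([120.3, 199.7], 0.93, [0.497, 0.694, 0.02]), ([200.6, 216.5], 0.76, [0.434, 0.321, 0.02])]
side 357.907027304133 [ 0.17453022 -1.11494625  0.82193912]
tester [([256.5, 247.6], 0.71, [0.451, -0.299, 0.1])]
tester_grip [([258.4, 243.4], 0.84, [0.449, -0.321, 0.135]), ([253.1, 229.0], 0.32, [0.455, -0.249, 0.135])]
kiwi_a [([245.8, 198.5], 0.72, [0.526, 0.076, 0.04]), ([252.0, 226.2], 0.66, [0.495, -0.112, 0.04]), ([248.5, 213.3], 0.64, [0.506, -0.029, 0.04])]
tray [([240.1, 218.0], 0.65, [0.474, -0.023, 0.02])]
stand [([258.3, 268.2], 0.58, [0.456, -0.306, 0.02])]
bowl [([211.4, 174.6], 0.87, [0.439, 0.353, 0.02]), ([211.4, 142.7], 0.6, [0.514, 0.722, 0.02])]
```

View pics/top0.png

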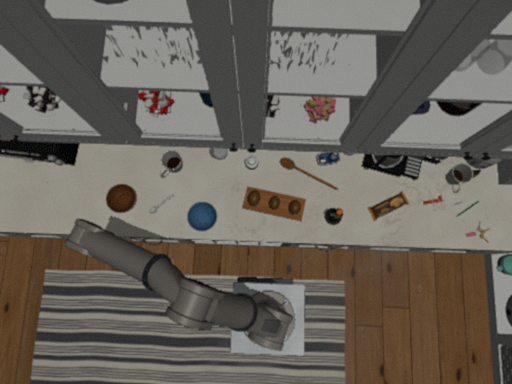

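View pics/side0.png

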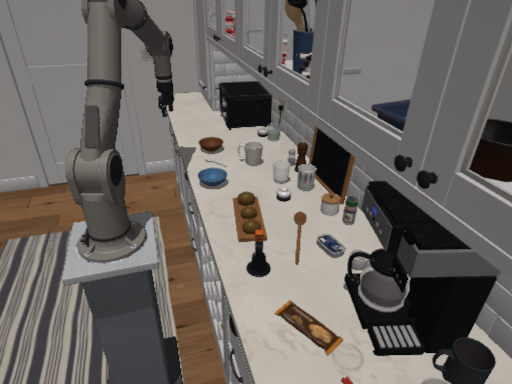

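```bash
cat >> h.py <<'E'
def tri(c1,p1,c2,p2):
    o1,d1=ray(c1,p1);o2,d2=ray(c2,p2);d1/=np.linalg.norm(d1);d2/=np.linalg.norm(d2)
    t=np.linalg.lstsq(np.c_[d1,-d2],o2-o1,rcond=None)[0]
    a=o1+d1*t[0];b=o2+d2*t[1]; return (a+b)/2,np.linalg.norm(a-b)
E
python3 - <<'E'
from h import *
C={}
for n in('top','side'):
    C[n]=c=cam(n)
    for t in['tester_grip','kiwi_a','tray','bowl','stand','tester','tester_needle','tester_foot']:
        for r in cut_out(n,t):
            m=r['pixels'];ys,xs=np.nonzero(m);
            rc=cv2.minAreaRect(np.c_[xs,ys].astype(np.float32))
            print(n,t,round(r['score'],2),m.sum(),xs.mean().round(1),ys.mean().round(1),xs.min(),xs.max(),ys.min(),ys.max(),np.round(rc[0],1),np.round(rc[1],1),round(rc[2]))
    h=cv2.cvtColor(c['img'],cv2.COLOR_RGB2HSV)
    x0,y0=(315,195) if n=='top' else (235,215)
    s=h[y0:y0+50,x0:x0+50]; m=(s[...,0]<18)&(s[...,1]>170)&(s[...,2]>120); ys,xs=np.nonzero(m); print('orange',n,m.sum(),xs.mean()+x0,ys.mean()+y0); c['o']=(xs.mean()+x0,ys.mean()+y0)
print(tri(C['top'],C['top']['o'],C['side'],C['side']['o']))
a=C['top']['img'][180:240,240:360]; b=C['side']['img'][180:290,225:295]
a=cv2.resize(a,None,fx=4.2,fy=4.2,interpolation=2);b=cv2.resize(b,None,fx=4.2,fy=4.2,interpolation=2)
im=np.zeros((470,800,3),np.uint8);im[:a.shape[0],:a.shape[1]]=a;im[:b.shape[0],506:506+b.shape[1]]=b[:470]
save({'img':im},'crop1.png')
E
```

```text
top kiwi_a 0.67 153 253.8 197.8 248 260 191 205 [254. 198.] [14. 12.] 90
top kiwi_a 0.53 98 273.6 203.0 269 278 197 209 [273.5 203. ] [12.  9.] 90
top kiwi_a 0.43 135 294.4 207.1 289 300 200 214 [294.5 207. ] [14. 11.] 90
top tray 0.56 121 273.8 202.4 269 279 196 209 [274.  202.5] [13. 10.] 90
top tray 0.3 116 294.6 207.0 289 300 201 213 [294.5 207. ] [10.6 12. ] 45
top bowl 0.82 654 120.4 197.8 106 135 184 211 [120.3 198.3] [27.6 28.3] 45
top bowl 0.66 704 201.9 216.2 187 217 202 231 [202. 216.] [28.3 29.7] 45
top bowl 0.63 149 253.6 197.6 248 259 190 205 [253.5 197.5] [15. 11.] 90
top stand 0.59 120 330.5 217.8 325 339 208 224 [330.7 217.2] [16.4 11.3] 54
top stand 0.36 62 155.8 207.1 149 171 196 213 [159.5 203.4] [ 5.8 27.1] 49
top tester 0.6 100 336.7 213.5 331 342 209 218 [336.5 213.5] [ 9. 11.] 90
top tester_foot 0.64 103 336.3 213.4 330 342 209 218 [336.  213.5] [ 9. 12.] 90
orange top 22 339.09090909090907 211.5
side tester_grip 0.75 299 258.2 244.2 253 264 229 259 [258.5 244. ] [30. 11.] 90
side kiwi_a 0.65 161 247.8 212.0 240 256 206 218 [247.8 211.8] [13.4 14.1] 45
side ki
[... 496 characters left out ...]
2.  176.5] [28. 17.] 0
side bowl 0.74 273 210.2 142.9 198 222 137 150 [210.  143.5] [13. 24.] 90
side bowl 0.27 1266 308.8 326.0 276 341 301 353 [308.2 325.5] [68.4 20.8] 39
side stand 0.8 314 257.7 267.1 247 269 258 275 [258.  266.5] [17. 22.] 90
side tester 0.69 293 258.1 244.4 252 264 229 259 [258. 244.] [12. 30.] 0
side tester_needle 0.73 387 211.6 175.8 197 225 168 184 [211. 176.] [16. 28.] 90
side tester_foot 0.69 287 258.1 244.0 252 263 229 259 [257.5 244. ] [30. 11.] 90
side tester_foot 0.21 200 245.4 198.0 237 254 192 204 [245.5 198. ] [12. 17.] 90
orange side 45 259.06666666666666 231.75555555555556
(array([ 0.46173195, -0.28414451,  0.14832412]), np.float64(0.0021583674576292535))
```

View pics/crop1.png

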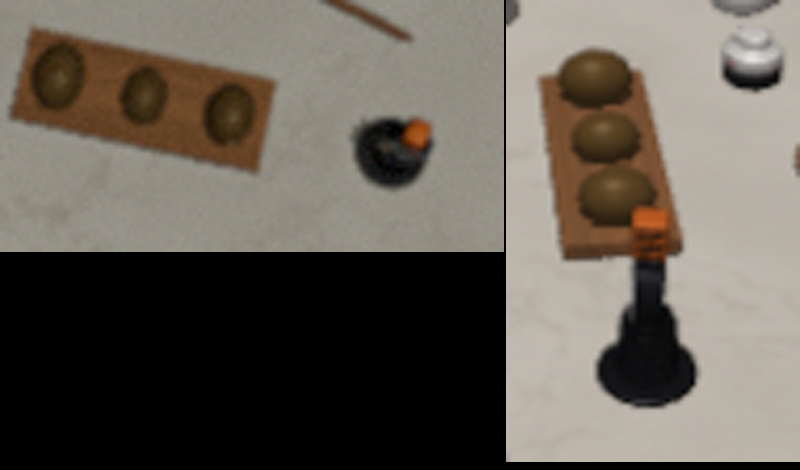

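```bash
cat > fit.py <<'E'
from h import *
from scipy.optimize import minimize
S=8
def box(sx,sy,z0,z1): return np.array([[a*sx/2,b*sy/2,z] for a in(-1,1) for b in(-1,1) for z in(z0,z1)])
def cyl(d,z0,z1,d1=None):
    t=np.linspace(0,2*np.pi,40); return np.vstack([np.c_[np.cos(t)*d/2,np.sin(t)*d/2,t*0+z0],np.c_[np.cos(t)*(d1 or d)/2,np.sin(t)*(d1 or d)/2,t*0+z1]])
def disc(w,dp,zc):  # dial case facing x
    t=np.linspace(0,2*np.pi,40); return np.vstack([np.c_[t*0+s*dp/2,np.cos(t)*w/2,zc+np.sin(t)*w/2] for s in(-1,1)])
def render(c,parts,p,roi):
    x0,y0,x1,y1=roi; im=np.zeros(((y1-y0)*S,(x1-x0)*S),np.uint8); cs,sn=np.cos(p[2]),np.sin(p[2])
    for P in parts:
        W=np.c_[P[:,0]*cs-P[:,1]*sn+p[0],P[:,0]*sn+P[:,1]*cs+p[1],P[:,2]]
        uv=np.array([proj(c,w) for w in W]); uv=(uv+.5-[x0,y0])*S
        cv2.fillConvexPoly(im,cv2.convexHull(np.round(uv).astype(np.int32)),1)
    return cv2.resize(im.astype(np.float32),(x1-x0,y1-y0),interpolation=cv2.INTER_AREA)
def fit(terms,p0,step=(.01,.01,.15)):
    def cost(p): return sum(np.sum((render(c,parts,p,r)-m)**2) for c,parts,r,m in terms)
    best=None
    for dy in(-.4,0,.4):
        s=np.array([p0,*[np.add(p0,np.eye(3)[i]*step[i]) for i in range(3)]]); s[:,2]+=dy
        r=minimize(cost,s[0],method='Nelder-Mead',options=dict(initial_simplex=s,xatol=1e-4,fatol=1e-3))
        if best is None or r.fun<best.fun: best=r
    return best.x,best.fun
E
python3 - <<'E'
from fit import *
T,D=cam('top'),cam('side')
def mk(c,roi,f):
    x0,y0,x1,y1=roi; I=c['img'][y0:y1,x0:x1].astype(np.float32); h=cv2.cvtColor(c['img'],cv2.COLOR_RGB2HSV)[y0:y1,x0:x1]; return f(I,h).astype(np.float32)
rT,rD=(318,200,352,236),(238,222,280,285)
org=lambda I,h:(h[...,0]<18)&(h[...,1]>165)&(h[...,2]>90)
dark=lambda I,h:np.clip((115-h[...,2].astype(float))/75,0,1)*(h[...,1]<160)
allm=lambda I,h:np.maximum(org(I,h),dark(I,h))
H=[box(.028,.024,.117,.153)]
A=H+[cyl(.08,0,.006),cyl(.045,0,.052),cyl(.04,.052,.058),disc(.055,.022,.086),cyl(.023,.05,.12)]
for name,terms in dict(handle=[(T,H,rT,mk(T,rT,org)),(D,H,rD,mk(D,rD,org))],all=[(T,A,rT,mk(T,rT,allm)),(D,A,rD,mk(D,rD,allm))],allT=[(T,A,rT,mk(T,rT,allm))],allD=[(D,A,rD,mk(D,rD,allm))]).items():
    print(name,fit(terms,[.461,-.284,-.3]))
B=[box(.104,.276,0,.018)]
brown=lambda I,h:(h[...,0]<22)&(h[...,1]>75)&(h[...,2]<200)
rT,rD=(236,180,312,228),(225,185,275,250)
K=B+[cyl(.05,.0,.05)*[1.2,.8,1]+[0,y,0.01] for y in(-.095,0,.095)]
for name,terms in dict(tray=[(T,K,rT,mk(T,rT,brown)),(D,K,rD,np.maximum(mk(D,rD,brown),0))],trayT=[(T,K,rT,mk(T,rT,brown))]).items():
    print(name,fit(terms,[.511,-.012,-.2]))
bl=lambda I,h:(h[...,0]>95)&(h[...,0]<125)&(h[...,1]>90)
rT,rD=(180,195,225,240),(190,160,235,195)
Bo=[cyl(.07,.0,.046,.136)]
print('bowl',fit([(T,Bo,rT,mk(T,rT,bl)),(D,Bo,rD,mk(D,rD,bl))],[.437,.335,0]))
E
```

```text
handle (array([ 0.46265958, -0.28285498, -0.32891235]), np.float64(67.848876953125))
all (array([ 0.46288588, -0.28318309, -0.34687764]), np.float64(159.8326873779297))
allT (array([ 0.46207212, -0.28173886,  0.21253967]), np.float64(35.86958694458008))
allD (array([ 0.46253587, -0.28370373, -0.32669445]), np.float64(120.57913208007812))
tray (array([ 0.51053139, -0.01125087, -0.17811042]), np.float64(89.02734375))
trayT (array([ 0.51040248, -0.0100742 , -0.17793854]), np.float64(36.797119140625))
bowl (array([0.43447197, 0.31206582, 0.59175036]), np.float64(148.905029296875))
```

```bash
cat > to.py <<'E'
# usage: to.py x y z yawdeg (yaw of tool y-line relative to world y)
import sys; from h import *
o=telemetry.get_obs(); q=o['tool_rot']; R=Ro.from_quat([q[1],q[2],q[3],q[0]]).as_matrix()
p=np.array([float(v) for v in sys.argv[1:4]])
print('t',round(o['t'],2),'pos',np.round(o['eef_pos'],4),'tilt',np.round(R[:,2],3),'F',np.round(o['contact_force'],2))
print('shift',np.round(R.T@(p-o['eef_pos']),4),'len',np.linalg.norm(p-o['eef_pos']).round(3))
cur=np.degrees(np.arctan2(-R[0,1],R[1,1]))
if len(sys.argv)>4:
    d=float(sys.argv[4])-cur; d=(d+90)%180-90; print('curyaw',cur.round(2),'rz',round(-d,2))
E
python3 -m crank '[{"delta_rot":[0,0,-6],"xyz":[-0.332,-0.3,0],"fingers":-1},{"delta_rot":[0,0,-6],"xyz":[-0.332,-0.3,0],"fingers":-1},{"delta_rot":[0,0,-6],"xyz":[-0.332,-0.3,0],"fingers":-1},{"delta_rot":[0,0,-6],"xyz":[-0.332,-0.3,0],"fingers":-1},{"delta_rot":[0,0,-6],"xyz":[-0.332,-0.3,0],"fingers":-1},{"delta_rot":[0,0,-6],"xyz":[-0.332,-0.3,0],"fingers":-1},{"delta_rot":[0,0,-6],"xyz":[-0.332,-0.3,0],"fingers":-1},{"delta_rot":[0,0,-6],"xyz":[-0.332,-0.3,0],"fingers":-1},{"delta_rot":[0,0,-6],"xyz":[-0.332,-0.3,0],"fingers":-1},{"delta_rot":[0,0,-6],"xyz":[-0.332,-0.3,0],"fingers":-1}]' 40; python3 to.py .4627 -.283 .23 -18.9
```

```text
t: 2.8
eef_pos: [0.4619, 0.1926, 0.2317]
tool_rot: [0.001, 0.17, 0.985, -0.001]
contact_force: [0.2, 0.4, 0.1]
gripper_width: 1.002
grasp_force: 0.0
t 2.8 pos [0.4619 0.1926 0.2317] tilt [ 0.002 -0.002 -1.   ] F [0.18 0.42 0.13]
shift [-0.1603 -0.4477  0.0027] len 0.476
curyaw -19.6 rz -0.7
```

```bash
python3 -m crank '[{"delta_rot":[0,0,-1],"xyz":[-0.16,-0.448,0],"fingers":-1},{"delta_rot":[0,0,-1],"xyz":[-0.16,-0.448,0],"fingers":-1},{"delta_rot":[0,0,-1],"xyz":[-0.16,-0.448,0],"fingers":-1},{"delta_rot":[0,0,-1],"xyz":[-0.16,-0.448,0],"fingers":-1},{"delta_rot":[0,0,-1],"xyz":[-0.16,-0.448,0],"fingers":-1},{"delta_rot":[0,0,-1],"xyz":[-0.16,-0.448,0],"fingers":-1},{"delta_rot":[0,0,-1],"xyz":[-0.16,-0.448,0],"fingers":-1},{"delta_rot":[0,0,-1],"xyz":[-0.16,-0.448,0],"fingers":-1},{"delta_rot":[0,0,-1],"xyz":[-0.16,-0.448,0],"fingers":-1},{"delta_rot":[0,0,-1],"xyz":[-0.16,-0.448,0],"fingers":-1}]' 40; python3 -m crank '[{"delta_rot":[0,0,0],"xyz":[0,0,0],"fingers":-0.2},{"delta_rot":[0,0,0],"xyz":[0,0,0],"fingers":-0.2}]'; python3 to.py .4627 -.283 .119 -18.9
python3 - <<'E'
from h import *
T,D=cam('top'),cam('side')
a=T['img'][185:245,300:370]; b=D['img'][200:290,215:305]
im=np.hstack([cv2.resize(a,(400,343),interpolation=2),cv2.resize(b,(343,343),interpolation=2)])
save({'img':im},'crop2.png')
E
```

```text
t: 3.8
eef_pos: [0.4643, -0.2802, 0.2318]
tool_rot: [0.001, 0.158, 0.987, -0.001]
contact_force: [-0.0, -0.1, 0.4]
gripper_width: 1.004
grasp_force: 0.0
t: 4.0
eef_pos: [0.4651, -0.2755, 0.2311]
tool_rot: [-0.0, 0.156, 0.988, 0.0]
contact_force: [0.1, 0.4, -0.5]
gripper_width: 0.69
grasp_force: 0.0
t 4.0 pos [ 0.4651 -0.2755  0.2311] tilt [-0.  0. -1.] F [ 0.14  0.41 -0.48]
shift [-1.000e-04 -7.900e-03  1.121e-01] len 0.112
curyaw -18.01 rz 0.89
```

View pics/crop2.png

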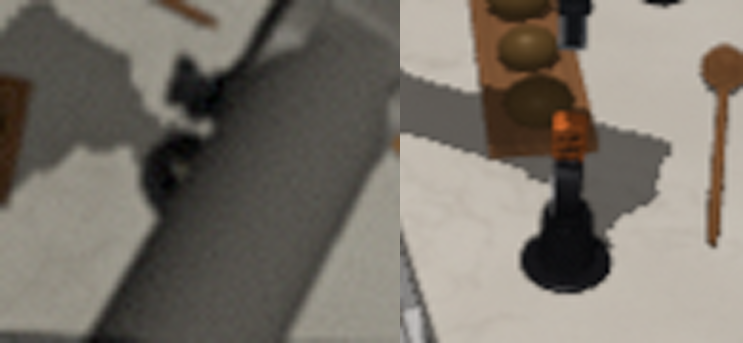

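```bash
python3 -m crank '[{"delta_rot":[0,0,0.9],"xyz":[0,-0.008,0.03],"fingers":-0.2},{"delta_rot":[0,0,0.9],"xyz":[0,-0.008,0.07],"fingers":-0.2},{"delta_rot":[0,0,0.9],"xyz":[0,-0.008,0.1],"fingers":-0.2},{"delta_rot":[0,0,0.9],"xyz":[0,-0.008,0.112],"fingers":-0.2},{"delta_rot":[0,0,0.9],"xyz":[0,-0.008,0.112],"fingers":-0.2},{"delta_rot":[0,0,0.9],"xyz":[0,-0.008,0.112],"fingers":-0.2}]' 40;  python3 to.py .4627 -.283 .119 -18.9
python3 - <<'E'
from h import *
D=cam('side');b=D['img'][200:290,215:305]
save({'img':cv2.resize(b,(540,540),interpolation=2)},'crop3.png')
E
```

```text
t: 4.7
eef_pos: [0.4634, -0.2833, 0.1204]
tool_rot: [0.001, 0.163, 0.987, -0.0]
contact_force: [0.2, -0.5, 0.6]
gripper_width: 0.599
grasp_force: 0.0
t 4.7 pos [ 0.4634 -0.2833  0.1204] tilt [ 0.001 -0.    -1.   ] F [ 0.22 -0.51  0.59]
shift [0.0008 0.     0.0014] len 0.002
curyaw -18.82 rz 0.08
```

View pics/crop3.png

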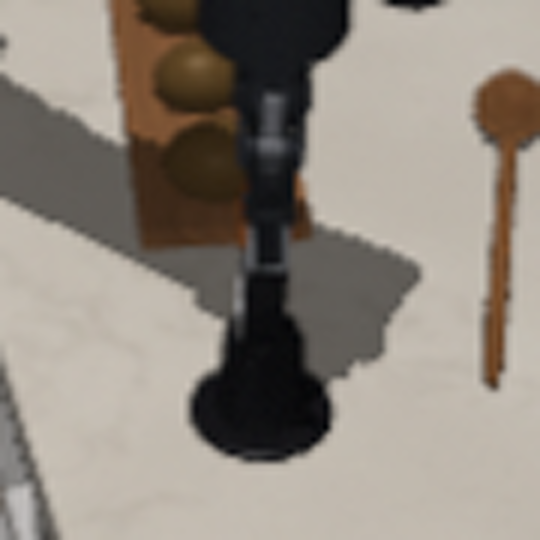

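```bash
python3 -m crank '[{"delta_rot":[0,0,0],"xyz":[0,0,0.001],"fingers":1},{"delta_rot":[0,0,0],"xyz":[0,0,0.001],"fingers":1},{"delta_rot":[0,0,0],"xyz":[0,0,0.001],"fingers":1},{"delta_rot":[0,0,0],"xyz":[0,0,0.001],"fingers":1},{"delta_rot":[0,0,0],"xyz":[0,0,0.001],"fingers":1},{"delta_rot":[0,0,0],"xyz":[0,0,0.001],"fingers":1},{"delta_rot":[0,0,0],"xyz":[0,0,0.001],"fingers":1},{"delta_rot":[0,0,0],"xyz":[0,0,0.001],"fingers":1}]' 60;  python3 to.py .4627 -.283 .119 -18.9
```

```text
t: 5.55
eef_pos: [0.4633, -0.2839, 0.1195]
tool_rot: [0.001, 0.164, 0.986, -0.0]
contact_force: [-0.6, 0.4, 6.5]
gripper_width: 0.272
grasp_force: 61.0
t 5.55 pos [ 0.4633 -0.2839  0.1195] tilt [ 0.002 -0.    -1.   ] F [-0.56  0.42  6.51]
shift [0.0009 0.0007 0.0005] len 0.001
curyaw -18.88 rz 0.02
```

```bash
python3 -m crank '[{"delta_rot":[0,0,0],"xyz":[0,0,-0.02],"fingers":1},{"delta_rot":[0,0,0],"xyz":[0,0,-0.05],"fingers":1},{"delta_rot":[0,0,0],"xyz":[0,0,-0.085],"fingers":1},{"delta_rot":[0,0,0],"xyz":[0,0,-0.095],"fingers":1},{"delta_rot":[0,0,0],"xyz":[0,0,-0.095],"fingers":1},{"delta_rot":[0,0,0],"xyz":[0,0,-0.095],"fingers":1}]' 60;  python3 to.py .494 -.1045 .2145 -18.9
python3 - <<'E'
from h import *
D=cam('side');b=D['img'][150:290,190:330]
save({'img':cv2.resize(b,(560,560),interpolation=2)},'crop4.png')
E
```

```text
t: 6.15
eef_pos: [0.4618, -0.2828, 0.212]
tool_rot: [-0.001, 0.164, 0.986, 0.0]
contact_force: [0.5, 0.4, -2.9]
gripper_width: 0.275
grasp_force: 61.6
t 6.15 pos [ 0.4618 -0.2828  0.212 ] tilt [-0.002  0.001 -1.   ] F [ 0.55  0.41 -2.9 ]
shift [ 0.0271  0.1792 -0.0024] len 0.181
curyaw -18.85 rz 0.05
```

View pics/crop4.png

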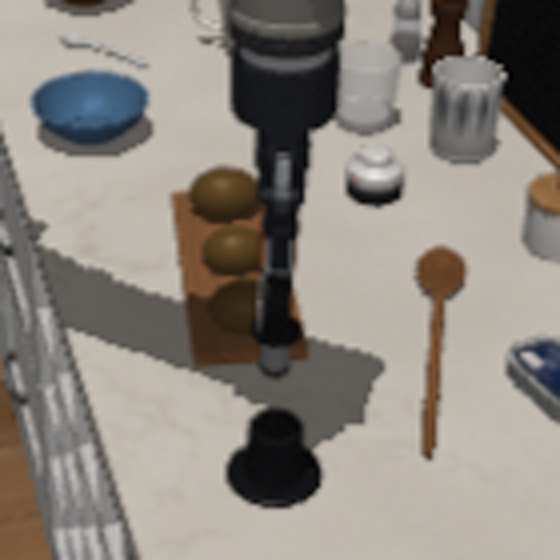

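```bash
python3 -m crank '[{"delta_rot":[0,0,0],"xyz":[0.007,0.045,-0.002],"fingers":1},{"delta_rot":[0,0,0],"xyz":[0.014,0.09,-0.002],"fingers":1},{"delta_rot":[0,0,0],"xyz":[0.02,0.135,-0.002],"fingers":1},{"delta_rot":[0,0,0],"xyz":[0.025,0.165,-0.002],"fingers":1},{"delta_rot":[0,0,0],"xyz":[0.027,0.179,-0.002],"fingers":1},{"delta_rot":[0,0,0],"xyz":[0.027,0.179,-0.002],"fingers":1},{"delta_rot":[0,0,0],"xyz":[0.027,0.179,-0.002],"fingers":1},{"delta_rot":[0,0,0],"xyz":[0.027,0.179,-0.002],"fingers":1}]' 60;  python3 to.py .494 -.1045 .18 -18.9
python3 - <<'E'
from h import *
D=cam('side');b=D['img'][150:260,190:300]
save({'img':cv2.resize(b,(600,600),interpolation=2)},'crop5.png')
for n in('kiwi_c','tester_foot'):
    print(n,[(r['pixel'],round(r['score'],2)) for r in search_frame('side',n)])
print([proj(D,p) for p in([.494,-.1045,.06],[.494,-.1045,.1105])])
E
```

```text
t: 7.0
eef_pos: [0.4941, -0.1069, 0.2147]
tool_rot: [-0.001, 0.165, 0.986, -0.0]
contact_force: [-0.3, 0.0, -2.4]
gripper_width: 0.272
grasp_force: 61.9
t 7.0 pos [ 0.4941 -0.1069  0.2147] tilt [-0.001 -0.001 -1.   ] F [-0.34  0.01 -2.44]
shift [0.0008 0.0022 0.0347] len 0.035
curyaw -19.0 rz -0.1
kiwi_c [([251.5, 227.2], 0.78), ([243.3, 199.8], 0.49), ([246.7, 214.1], 0.42), ([311.4, 327.2], 0.23)]
tester_foot [([253.3, 198.6], 0.78)]
[[np.float64(251.286871562268), np.float64(220.62528209429078)], [np.float64(251.46551796466196), np.float64(209.07858371329223)]]
```

View pics/crop5.png

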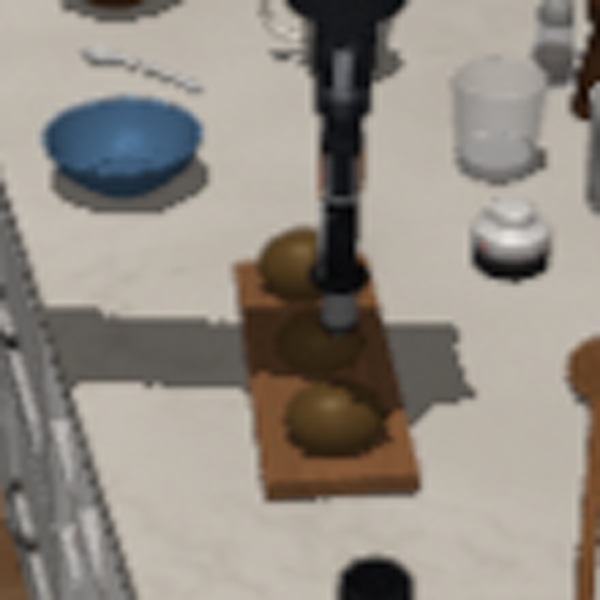

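```bash
python3 -m crank '[{"delta_rot":[0,0,0],"xyz":[0.001,0.002,0.015],"fingers":1},{"delta_rot":[0,0,0],"xyz":[0.001,0.002,0.025],"fingers":1},{"delta_rot":[0,0,0],"xyz":[0.001,0.002,0.032],"fingers":1},{"delta_rot":[0,0,0],"xyz":[0.001,0.002,0.032],"fingers":1},{"delta_rot":[0,0,0],"xyz":[0.001,0.002,0.032],"fingers":1}]'; for i in 1; do :; done; python3 -m crank '[{"delta_rot":[0,0,0],"xyz":[0,0,0.003],"fingers":1},{"delta_rot":[0,0,0],"xyz":[0,0,0.003],"fingers":1}]'; python3 -m crank '[{"delta_rot":[0,0,0],"xyz":[0,0,0.003],"fingers":1},{"delta_rot":[0,0,0],"xyz":[0,0,0.003],"fingers":1}]';  python3 -m crank '[{"delta_rot":[0,0,0],"xyz":[0,0,0.003],"fingers":1},{"delta_rot":[0,0,0],"xyz":[0,0,0.003],"fingers":1}]'; python3 to.py .494 -.1045 .18 -18.9
```

```text
t: 7.65
eef_pos: [0.4946, -0.1034, 0.1834]
tool_rot: [-0.0, 0.164, 0.986, -0.0]
contact_force: [0.4, -0.8, -1.9]
gripper_width: 0.272
grasp_force: 62.0
t: 7.85
eef_pos: [0.4946, -0.1031, 0.1803]
tool_rot: [0.0, 0.164, 0.986, 0.0]
contact_force: [0.0, 0.5, -2.4]
gripper_width: 0.274
grasp_force: 62.0
t: 8.05
eef_pos: [0.4944, -0.1031, 0.1771]
tool_rot: [-0.0, 0.164, 0.986, 0.0]
contact_force: [0.2, -0.6, -2.0]
gripper_width: 0.27
grasp_force: 62.0
t: 8.25
eef_pos: [0.4943, -0.1031, 0.1739]
tool_rot: [-0.0, 0.164, 0.986, -0.0]
contact_force: [0.4, -0.1, -2.5]
gripper_width: 0.273
grasp_force: 62.0
t 8.25 pos [ 0.4943 -0.1031  0.1739] tilt [-0.001  0.    -1.   ] F [ 0.44 -0.07 -2.48]
shift [-0.0002 -0.0014 -0.0061] len 0.006
curyaw -18.87 rz 0.03
```

```bash
for i in 1 2 3; do python3 -m crank '[{"delta_rot":[0,0,0],"xyz":[0,0,0.002],"fingers":1},{"delta_rot":[0,0,0],"xyz":[0,0,0.002],"fingers":1}]' | grep -E 'eef|contact'; done
```

```text
eef_pos: [0.4945, -0.1031, 0.1722]
contact_force: [0.5, 1.0, -0.8]
eef_pos: [0.4946, -0.1032, 0.1703]
contact_force: [0.3, 0.2, -0.3]
eef_pos: [0.4946, -0.1032, 0.1683]
contact_force: [-0.0, 0.0, 1.2]
```

```bash
for i in 1 2 3; do python3 -m crank '[{"delta_rot":[0,0,0],"xyz":[0,0,0.001],"fingers":1},{"delta_rot":[0,0,0],"xyz":[0,0,0.001],"fingers":1}]' | grep -E 'eef|contact'; done
```

```text
eef_pos: [0.4947, -0.1032, 0.1674]
contact_force: [-0.7, -0.2, 2.3]
eef_pos: [0.4946, -0.1031, 0.1663]
contact_force: [-0.3, -0.2, 2.4]
eef_pos: [0.4947, -0.1032, 0.1654]
contact_force: [-0.9, -0.6, 3.4]
```

```bash
python3 -m crank '[{"delta_rot":[0,0,0],"xyz":[0,0,0.0005],"fingers":1},{"delta_rot":[0,0,0],"xyz":[0,0,0.0005],"fingers":1}]' | grep -E 'eef|contact'; python3 to.py .494 -.1045 .18; python3 -m crank '[{"delta_rot":[0,0,0],"xyz":[0,0,0],"fingers":1}]' | grep -E 'eef|contact'
```

```text
eef_pos: [0.4948, -0.1032, 0.1652]
contact_force: [-1.2, 0.1, 7.1]
t 9.65 pos [ 0.4948 -0.1032  0.1652] tilt [ 0.001  0.    -1.   ] F [-1.16  0.07  7.06]
shift [ 0.0003 -0.0015 -0.0148] len 0.015
eef_pos: [0.4948, -0.1032, 0.1652]
contact_force: [-1.0, 0.5, 6.4]
```

```bash
python3 -m crank '[{"delta_rot":[0,0,0],"xyz":[0,0,-0.012],"fingers":1},{"delta_rot":[0,0,0],"xyz":[0,0,-0.028],"fingers":1},{"delta_rot":[0,0,0],"xyz":[0.005,0.03,-0.028],"fingers":1},{"delta_rot":[0,0,0],"xyz":[0.01,0.065,-0.028],"fingers":1},{"delta_rot":[0,0,0],"xyz":[0.015,0.092,-0.028],"fingers":1},{"delta_rot":[0,0,0],"xyz":[0.015,0.092,-0.025],"fingers":1},{"delta_rot":[0,0,0],"xyz":[0.015,0.092,-0.02],"fingers":1},{"delta_rot":[0,0,0],"xyz":[0.015,0.092,-0.017],"fingers":1}]'; python3 to.py .5105 -.011 .18 -18.9
python3 - <<'E'
from h import *
D=cam('side');print([(r['pixel'],round(r['score'],2)) for r in search_frame('side','kiwi_c')], proj(D,[.5105,-.011,.035]))
E
```

```text
t: 10.55
eef_pos: [0.5094, -0.0124, 0.1813]
tool_rot: [-0.0, 0.165, 0.986, -0.0]
contact_force: [0.5, -0.8, -2.3]
gripper_width: 0.272
grasp_force: 62.0
t 10.55 pos [ 0.5094 -0.0124  0.1813] tilt [-0.001 -0.001 -1.   ] F [ 0.48 -0.84 -2.31]
shift [-0.0006  0.0017  0.0012] len 0.002
curyaw -18.95 rz -0.05
[([251.7, 227.8], 0.73), ([247.3, 214.0], 0.52)] [np.float64(248.22897155572682), np.float64(211.6539728686474)]
```

```bash
python3 -m crank '[{"delta_rot":[0,0,0],"xyz":[0,0.0015,0.002],"fingers":1},{"delta_rot":[0,0,0],"xyz":[0,0.0015,0.004],"fingers":1},{"delta_rot":[0,0,0],"xyz":[0,0.0015,0.005],"fingers":1},{"delta_rot":[0,0,0],"xyz":[0,0.0015,0.005],"fingers":1}]'|grep -E 'eef|contact'; for i in 1 2 3; do python3 -m crank '[{"delta_rot":[0,0,0],"xyz":[0,0,0.002],"fingers":1},{"delta_rot":[0,0,0],"xyz":[0,0,0.002],"fingers":1}]' | grep -E 'eef|contact'; done
```

```text
eef_pos: [0.5104, -0.0099, 0.1766]
contact_force: [-0.3, -0.4, -2.6]
eef_pos: [0.5104, -0.0098, 0.1746]
contact_force: [-0.7, 0.3, -3.0]
eef_pos: [0.5104, -0.0098, 0.1726]
contact_force: [0.5, -0.5, -2.9]
eef_pos: [0.5104, -0.0098, 0.1705]
contact_force: [-0.6, -0.9, -1.9]
```

```bash
for i in 1 2 3; do python3 -m crank '[{"delta_rot":[0,0,0],"xyz":[0,0,0.002],"fingers":1},{"delta_rot":[0,0,0],"xyz":[0,0,0.002],"fingers":1}]' | grep -E 'eef|contact'; done
```

```text
eef_pos: [0.5105, -0.0098, 0.1686]
contact_force: [-0.4, -0.2, -2.7]
eef_pos: [0.5106, -0.0098, 0.1667]
contact_force: [-0.4, -0.3, -0.5]
eef_pos: [0.5106, -0.0098, 0.1647]
contact_force: [-0.3, 0.0, -0.1]
```

```bash
for i in 1 2 3 4; do python3 -m crank '[{"delta_rot":[0,0,0],"xyz":[0,0,0.001],"fingers":1},{"delta_rot":[0,0,0],"xyz":[0,0,0.001],"fingers":1}]' | grep -E 'eef|contact'; done
```

```text
eef_pos: [0.5106, -0.0098, 0.1638]
contact_force: [0.6, 0.5, -0.1]
eef_pos: [0.5106, -0.0098, 0.1627]
contact_force: [-0.5, 0.5, -0.4]
eef_pos: [0.5106, -0.0098, 0.1617]
contact_force: [0.2, 0.3, 0.5]
eef_pos: [0.5106, -0.0098, 0.1607]
contact_force: [0.7, 1.0, 0.1]
```

```bash
for i in 1 2; do python3 -m crank '[{"delta_rot":[0,0,0],"xyz":[0,0,0.0005],"fingers":1},{"delta_rot":[0,0,0],"xyz":[0,0,0.0005],"fingers":1}]' | grep -E 'eef|contact'; done
```

```text
eef_pos: [0.5108, -0.0098, 0.1605]
contact_force: [-0.5, -0.6, 2.0]
eef_pos: [0.5109, -0.0098, 0.1603]
contact_force: [-0.7, 0.2, 5.6]
```

```bash
python3 -m crank '[{"delta_rot":[0,0,0],"xyz":[0,0,0],"fingers":1},{"delta_rot":[0,0,0],"xyz":[0,0,-0.012],"fingers":1},{"delta_rot":[0,0,0],"xyz":[0,0,-0.032],"fingers":1},{"delta_rot":[0,0,0],"xyz":[0.005,0.03,-0.032],"fingers":1},{"delta_rot":[0,0,0],"xyz":[0.01,0.065,-0.032],"fingers":1},{"delta_rot":[0,0,0],"xyz":[0.0145,0.093,-0.032],"fingers":1},{"delta_rot":[0,0,0],"xyz":[0.0145,0.093,-0.028],"fingers":1},{"delta_rot":[0,0,0],"xyz":[0.0145,0.093,-0.024],"fingers":1},{"delta_rot":[0,0,0],"xyz":[0.0145,0.093,-0.022],"fingers":1},{"delta_rot":[0,0,0],"xyz":[0.0145,0.093,-0.022],"fingers":1}]'; python3 to.py .527 .0825 .18 -18.9
for i in 1 2 3; do python3 -m crank '[{"delta_rot":[0,0,0],"xyz":[0,0,0.002],"fingers":1},{"delta_rot":[0,0,0],"xyz":[0,0,0.002],"fingers":1}]' | grep -E 'eef|contact'; done
```

```text
t: 14.45
eef_pos: [0.5264, 0.0815, 0.1814]
tool_rot: [-0.0, 0.165, 0.986, -0.0]
contact_force: [-0.4, 0.2, -3.3]
gripper_width: 0.277
grasp_force: 62.0
t 14.45 pos [0.5264 0.0815 0.1814] tilt [-0.001 -0.001 -1.   ] F [-0.39  0.16 -3.33]
shift [-0.0003  0.0012  0.0014] len 0.002
curyaw -18.98 rz -0.08
eef_pos: [0.5268, 0.0822, 0.1797]
contact_force: [-0.7, 0.1, -2.7]
eef_pos: [0.5269, 0.0827, 0.1777]
contact_force: [0.0, -0.0, -2.2]
eef_pos: [0.5271, 0.0828, 0.1758]
contact_force: [0.3, -0.7, -0.5]
```

```bash
for i in 1 2; do python3 -m crank '[{"delta_rot":[0,0,0],"xyz":[0,0,0.002],"fingers":1},{"delta_rot":[0,0,0],"xyz":[0,0,0.002],"fingers":1}]' | grep -E 'eef|contact'; done;  python3 -m crank '[{"delta_rot":[0,0,0],"xyz":[0,0,0.001],"fingers":1},{"delta_rot":[0,0,0],"xyz":[0,0,0.001],"fingers":1}]' | grep -E 'eef|contact'
```

```text
eef_pos: [0.5271, 0.0829, 0.1739]
contact_force: [0.0, -0.4, 1.3]
eef_pos: [0.5271, 0.0829, 0.1718]
contact_force: [-0.8, -1.3, 1.4]
eef_pos: [0.527, 0.0829, 0.1708]
contact_force: [-0.3, 0.2, 1.8]
```

```bash
for i in 1 2; do python3 -m crank '[{"delta_rot":[0,0,0],"xyz":[0,0,0.0005],"fingers":1},{"delta_rot":[0,0,0],"xyz":[0,0,0.0005],"fingers":1}]' | grep -E 'eef|contact'; done
```

```text
eef_pos: [0.527, 0.0829, 0.1704]
contact_force: [-0.0, -0.7, 1.9]
eef_pos: [0.5272, 0.0829, 0.1701]
contact_force: [0.1, -1.2, 4.9]
```

```bash
python3 -m crank '[{"delta_rot":[0,0,0],"xyz":[0,0,0.0002],"fingers":1},{"delta_rot":[0,0,0],"xyz":[0,0,0.0002],"fingers":1}]' | grep -E 'eef|contact';  python3 to.py .4633 -.2839 .2145 -18.9
```

```text
eef_pos: [0.5272, 0.0828, 0.17]
contact_force: [-0.2, -1.6, 6.2]
t 16.25 pos [0.5272 0.0828 0.17  ] tilt [ 0.001  0.    -1.   ] F [-0.23 -1.57  6.21]
shift [-0.0582 -0.3677 -0.0446] len 0.375
curyaw -18.88 rz 0.02
```

```bash
python3 -m crank '[{"delta_rot":[0,0,0],"xyz":[0,0,-0.015],"fingers":1},{"delta_rot":[0,0,0],"xyz":[0,0,-0.045],"fingers":1},{"delta_rot":[0,0,0],"xyz":[-0.006,-0.04,-0.045],"fingers":1},{"delta_rot":[0,0,0],"xyz":[-0.013,-0.085,-0.045],"fingers":1},{"delta_rot":[0,0,0],"xyz":[-0.02,-0.13,-0.045],"fingers":1},{"delta_rot":[0,0,0],"xyz":[-0.027,-0.175,-0.045],"fingers":1},{"delta_rot":[0,0,0],"xyz":[-0.035,-0.22,-0.045],"fingers":1},{"delta_rot":[0,0,0],"xyz":[-0.042,-0.265,-0.045],"fingers":1},{"delta_rot":[0,0,0],"xyz":[-0.05,-0.31,-0.045],"fingers":1},{"delta_rot":[0,0,0],"xyz":[-0.0585,-0.35,-0.045],"fingers":1}]'|grep eef;  python3 -m crank '[{"delta_rot":[0,0,0],"xyz":[0,-0.018,0],"fingers":1},{"delta_rot":[0,0,0],"xyz":[0,-0.018,0],"fingers":1},{"delta_rot":[0,0,0],"xyz":[0,-0.018,0],"fingers":1}]'|grep eef;python3 to.py .4633 -.2839 .1195 -18.9
```

```text
eef_pos: [0.4675, -0.2688, 0.2138]
eef_pos: [0.4627, -0.2835, 0.2137]
t 17.55 pos [ 0.4627 -0.2835  0.2137] tilt [-0.002  0.001 -1.   ] F [-0.06  0.67 -3.12]
shift [-0.0009 -0.0003  0.0942] len 0.094
curyaw -18.9 rz -0.0
```

```bash
python3 -m crank '[{"delta_rot":[0,0,0],"xyz":[-0.0005,-0.0003,0.02],"fingers":1},{"delta_rot":[0,0,0],"xyz":[-0.0005,-0.0003,0.04],"fingers":1},{"delta_rot":[0,0,0],"xyz":[-0.0005,-0.0003,0.05],"fingers":1},{"delta_rot":[0,0,0],"xyz":[-0.0005,-0.0003,0.06],"fingers":1},{"delta_rot":[0,0,0],"xyz":[-0.0005,-0.0003,0.065],"fingers":1},{"delta_rot":[0,0,0],"xyz":[-0.0005,-0.0003,0.065],"fingers":1}]'|grep -E 'eef|cont';python3 -m crank '[{"delta_rot":[0,0,0],"xyz":[0,0,0.01],"fingers":1},{"delta_rot":[0,0,0],"xyz":[0,0,0.02],"fingers":1},{"delta_rot":[0,0,0],"xyz":[0,0,0.026],"fingers":1},{"delta_rot":[0,0,0],"xyz":[0,0,0.026],"fingers":1}]'|grep -E 'eef|cont';python3 to.py .4633 -.2839 .1195 -18.9
```

```text
eef_pos: [0.4636, -0.2843, 0.1492]
contact_force: [-0.1, 0.5, -2.4]
eef_pos: [0.4629, -0.2843, 0.1225]
contact_force: [-0.3, -0.4, -2.5]
t 18.55 pos [ 0.4629 -0.2843  0.1225] tilt [-0.002  0.001 -1.   ] F [-0.31 -0.4  -2.49]
shift [-0.0002  0.0005  0.003 ] len 0.003
curyaw -18.87 rz 0.03
```

```bash
python3 -m crank '[{"delta_rot":[0,0,0],"xyz":[0,0,0.002],"fingers":1},{"delta_rot":[0,0,0],"xyz":[0,0,0.003],"fingers":1},{"delta_rot":[0,0,0],"xyz":[0,0,0.003],"fingers":1}]'|grep -E 'eef|cont'; python3 -m crank '[{"delta_rot":[0,0,0],"xyz":[0,0,0.001],"fingers":1},{"delta_rot":[0,0,0],"xyz":[0,0,0.001],"fingers":1}]'|grep -E 'eef|cont'
```

```text
eef_pos: [0.4637, -0.2848, 0.1207]
contact_force: [-0.7, -0.3, -2.7]
eef_pos: [0.4637, -0.2847, 0.1196]
contact_force: [0.8, -1.6, -2.2]
```

```bash
for i in 1 2; do python3 -m crank '[{"delta_rot":[0,0,0],"xyz":[0,0,0.0007],"fingers":1},{"delta_rot":[0,0,0],"xyz":[0,0,0.0007],"fingers":1}]'|grep -E 'eef|cont'; done
```

```text
eef_pos: [0.4638, -0.2848, 0.1195]
contact_force: [-1.0, 1.8, 4.0]
eef_pos: [0.4639, -0.2849, 0.1194]
contact_force: [-3.5, 2.2, 11.5]
```

```bash
python3 -m crank '[{"delta_rot":[0,0,0],"xyz":[0,0,-0.0007],"fingers":0.2},{"delta_rot":[0,0,0],"xyz":[0,0,-0.0007],"fingers":-0.1},{"delta_rot":[0,0,0],"xyz":[0,0,-0.0007],"fingers":-0.2},{"delta_rot":[0,0,0],"xyz":[0,0,-0.0007],"fingers":-0.2},{"delta_rot":[0,0,0],"xyz":[0,0,-0.0007],"fingers":-0.2}]';  python3 -m crank '[{"delta_rot":[0,0,0],"xyz":[0,0,-0.02],"fingers":-0.2},{"delta_rot":[0,0,0],"xyz":[0,0,-0.05],"fingers":-0.2},{"delta_rot":[0,0,0],"xyz":[0,0,-0.08],"fingers":-0.2},{"delta_rot":[0,0,0],"xyz":[0.01,0.04,-0.08],"fingers":-0.2},{"delta_rot":[0,0,0],"xyz":[0.02,0.085,-0.08],"fingers":-0.4},{"delta_rot":[0,0,0],"xyz":[0.03,0.13,-0.08],"fingers":-0.4}]'
python3 to.py .5105 -.011 .12 -10.2
python3 - <<'E'
from fit import *
D=cam('side'); T=cam('top'); b=D['img'][150:290,190:330]
save({'img':cv2.resize(b,(560,560),interpolation=2)},'crop6.png')
h=cv2.cvtColor(D['img'],cv2.COLOR_RGB2HSV); m=(h[215:262,245:275,0]<18)&(h[215:262,245:275,1]>165)&(h[215:262,245:275,2]>90)
print('orange area',m.sum(),[np.mean(a) for a in np.nonzero(m)])
for n,c in(('side',D),('top',T)):
    m=(lambda I,h:(h[...,0]>95)&(h[...,0]<125)&(h[...,1]>90))(None,cv2.cvtColor(c['img'],cv2.COLOR_RGB2HSV)); x0,y0,x1,y1=((180,195,225,240) if n=='top' else (190,160,235,195)); ys,xs=np.nonzero(m[y0:y1,x0:x1]); print(n,len(xs),xs.min()+x0,xs.max()+x0,ys.min()+y0,ys.max()+y0)
    for p in([.434,.312],[.434,.322],[.434,.332]):
        t=np.linspace(0,6.28,50); q=np.array([proj(c,[p[0]+.068*np.cos(a),p[1]+.068*np.sin(a),.046]) for a in t]); print(p,q.min(0).round(),q.max(0).round())
E
```

```text
t: 19.95
eef_pos: [0.4636, -0.2847, 0.1188]
tool_rot: [-0.0, 0.164, 0.986, -0.0]
contact_force: [0.0, -1.0, -0.7]
gripper_width: 0.599
grasp_force: 0.0
t: 20.55
eef_pos: [0.4773, -0.1509, 0.1992]
tool_rot: [0.0, 0.165, 0.986, 0.0]
contact_force: [1.1, 0.9, -0.1]
gripper_width: 0.697
grasp_force: 0.0
t 20.55 pos [ 0.4773 -0.1509  0.1992] tilt [ 0.001 -0.    -1.   ] F [ 1.11  0.88 -0.08]
shift [0.0141 0.143  0.0792] len 0.164
curyaw -18.96 rz -8.76
orange area 87 [np.float64(18.908045977011493), np.float64(14.459770114942529)]
side 364 199 226 169 185
[0.434, 0.312] [197. 167.] [227. 181.]
[0.434, 0.322] [197. 166.] [226. 180.]
[0.434, 0.332] [196. 165.] [226. 179.]
top 608 188 215 203 229
[0.434, 0.312] [187. 201.] [217. 231.]
[0.434, 0.322] [184. 201.] [215. 231.]
[0.434, 0.332] [182. 201.] [213. 231.]
```

View pics/crop6.png

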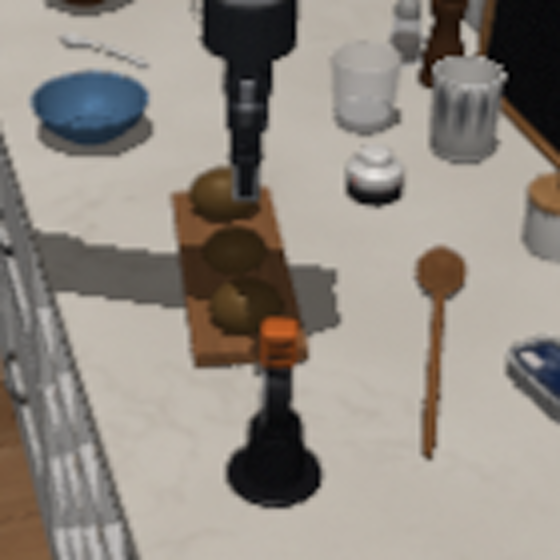

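```bash
python3 -m crank '[{"delta_rot":[0,0,-8.7],"xyz":[0.005,0.045,0],"fingers":-0.65},{"delta_rot":[0,0,-8.7],"xyz":[0.01,0.09,0],"fingers":-0.65},{"delta_rot":[0,0,-8.7],"xyz":[0.014,0.13,0.02],"fingers":-0.65},{"delta_rot":[0,0,-8.7],"xyz":[0.014,0.143,0.06],"fingers":-0.65},{"delta_rot":[0,0,-8.7],"xyz":[0.014,0.143,0.1],"fingers":-0.65},{"delta_rot":[0,0,-8.7],"xyz":[0.014,0.143,0.1],"fingers":-0.65},{"delta_rot":[0,0,-8.7],"xyz":[0.014,0.143,0.1],"fingers":-0.65}]' 25; python3 to.py .5105 -.011 .021 -10.2
python3 - <<'E'
from h import *
D=cam('side'); b=D['img'][160:260,200:300]
save({'img':cv2.resize(b,(600,600),interpolation=2)},'crop7.png')
E
```

```text
t: 21.35
eef_pos: [0.51, -0.0131, 0.0991]
tool_rot: [-0.001, 0.089, 0.996, -0.0]
contact_force: [0.4, -0.1, 0.5]
gripper_width: 0.827
grasp_force: 0.0
t 21.35 pos [ 0.51   -0.0131  0.0991] tilt [-0.002 -0.001 -1.   ] F [ 0.42 -0.13  0.54]
shift [-0.0002  0.0023  0.0781] len 0.078
curyaw -10.24 rz -0.04
```

View pics/crop7.png

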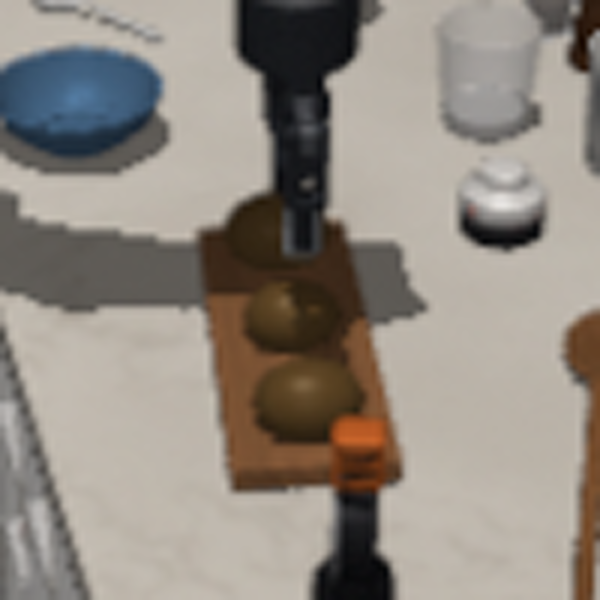

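```bash
python3 -m crank '[{"delta_rot":[0,0,0],"xyz":[0,0.002,0.02],"fingers":-0.65},{"delta_rot":[0,0,0],"xyz":[0,0.002,0.045],"fingers":-0.65},{"delta_rot":[0,0,0],"xyz":[0,0.002,0.065],"fingers":-0.65},{"delta_rot":[0,0,0],"xyz":[0,0.002,0.078],"fingers":-0.65},{"delta_rot":[0,0,0],"xyz":[0,0.002,0.078],"fingers":-0.65},{"delta_rot":[0,0,0],"xyz":[0,0.002,0.078],"fingers":-0.65}]' 25; python3 -m crank '[{"delta_rot":[0,0,0],"xyz":[0,0,0],"fingers":1},{"delta_rot":[0,0,0],"xyz":[0,0,0],"fingers":1},{"delta_rot":[0,0,0],"xyz":[0,0,0],"fingers":1},{"delta_rot":[0,0,0],"xyz":[0,0,0],"fingers":1},{"delta_rot":[0,0,0],"xyz":[0,0,0],"fingers":1}]' 25
```

```text
t: 22.0
eef_pos: [0.5117, -0.0105, 0.0221]
tool_rot: [0.001, 0.089, 0.996, 0.0]
contact_force: [0.1, -1.5, 0.6]
gripper_width: 0.824
grasp_force: 0.0
t: 22.5
eef_pos: [0.5114, -0.0114, 0.0221]
tool_rot: [0.001, 0.089, 0.996, -0.0]
contact_force: [-0.1, -3.7, 5.8]
gripper_width: 0.542
grasp_force: 24.8
```

```bash
python3 -m crank '[{"delta_rot":[0,0,0],"xyz":[0,0,-0.02],"fingers":1},{"delta_rot":[0,0,0],"xyz":[0,0,-0.05],"fingers":1},{"delta_rot":[0,0,0],"xyz":[0,0,-0.09],"fingers":1},{"delta_rot":[0,0,0],"xyz":[0,0,-0.13],"fingers":1},{"delta_rot":[0,0,0],"xyz":[0,0,-0.13],"fingers":1}]'; python3 -m crank '[{"delta_rot":[0,0,0],"xyz":[0.018,0.04,0],"fingers":1},{"delta_rot":[0,0,0],"xyz":[0.036,0.08,0],"fingers":1},{"delta_rot":[0,0,0],"xyz":[0.054,0.12,0],"fingers":1},{"delta_rot":[0,0,0],"xyz":[0.072,0.16,0],"fingers":1},{"delta_rot":[0,0,0],"xyz":[0.09,0.2,0],"fingers":1},{"delta_rot":[0,0,0],"xyz":[0.108,0.24,0],"fingers":1},{"delta_rot":[0,0,0],"xyz":[0.122,0.275,0],"fingers":1},{"delta_rot":[0,0,0],"xyz":[0.1335,0.305,0],"fingers":1},{"delta_rot":[0,0,0],"xyz":[0.1335,0.305,0],"fingers":1},{"delta_rot":[0,0,0],"xyz":[0.1335,0.305,0],"fingers":1}]'; python3 to.py .434 .313 .035
python3 - <<'E'
from h import *
D=cam('side'); b=D['img'][120:280,180:340]
save({'img':cv2.resize(b,(600,600),interpolation=2)},'crop8.png')
E
```

```text
t: 23.0
eef_pos: [0.5143, -0.0103, 0.1563]
tool_rot: [0.005, 0.089, 0.996, 0.001]
contact_force: [0.7, -0.6, -0.1]
gripper_width: 0.542
grasp_force: 26.2
t: 24.0
eef_pos: [0.4325, 0.3139, 0.1505]
tool_rot: [-0.0, 0.088, 0.996, -0.0]
contact_force: [-0.4, 0.1, -0.6]
gripper_width: 0.545
grasp_force: 26.2
t 24.0 pos [0.4325 0.3139 0.1505] tilt [-0.001 -0.001 -1.   ] F [-0.42  0.08 -0.62]
shift [-0.0017 -0.0005  0.1155] len 0.115
```

View pics/crop8.png

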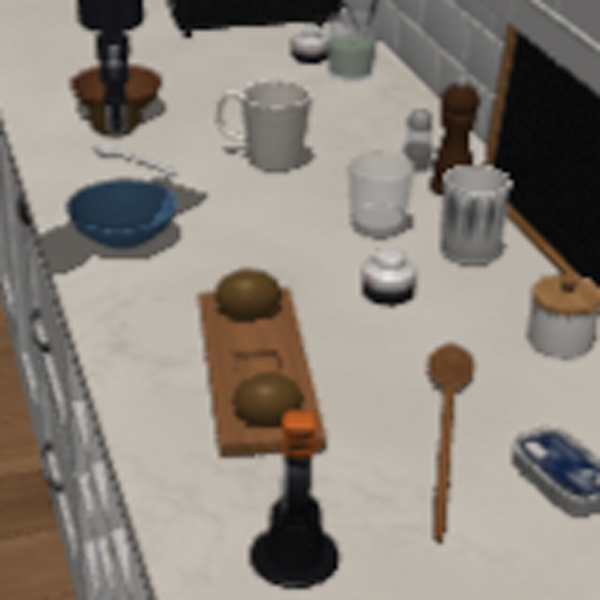

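```bash
python3 -m crank '[{"delta_rot":[0,0,0],"xyz":[0,0,0.03],"fingers":1},{"delta_rot":[0,0,0],"xyz":[0,0,0.06],"fingers":1},{"delta_rot":[0,0,0],"xyz":[0,0,0.085],"fingers":1},{"delta_rot":[0,0,0],"xyz":[0,0,0.105],"fingers":1},{"delta_rot":[0,0,0],"xyz":[0,0,0.115],"fingers":1},{"delta_rot":[0,0,0],"xyz":[0,0,0.115],"fingers":1}]'; python3 -m crank '[{"delta_rot":[0,0,0],"xyz":[0,0,0.005],"fingers":1},{"delta_rot":[0,0,0],"xyz":[0,0,0.005],"fingers":1}]'
```

```text
t: 24.65
eef_pos: [0.4329, 0.3118, 0.0349]
tool_rot: [-0.001, 0.09, 0.996, -0.001]
contact_force: [-0.0, 0.0, -1.3]
gripper_width: 0.543
grasp_force: 26.2
t: 24.85
eef_pos: [0.4336, 0.3136, 0.0314]
tool_rot: [0.0, 0.089, 0.996, 0.0]
contact_force: [0.1, -0.8, 0.3]
gripper_width: 0.547
grasp_force: 26.2
```

Release gently, rise, and check.

```bash
python3 -m crank '[{"delta_rot":[0,0,0],"xyz":[0,0,0],"fingers":-0.15},{"delta_rot":[0,0,0],"xyz":[0,0,0],"fingers":-0.3},{"delta_rot":[0,0,0],"xyz":[0,0,0],"fingers":-0.3},{"delta_rot":[0,0,0],"xyz":[0,0,0],"fingers":-0.3},{"delta_rot":[0,0,0],"xyz":[0,0,-0.03],"fingers":-0.3},{"delta_rot":[0,0,0],"xyz":[0,0,-0.07],"fingers":-0.3},{"delta_rot":[0,0,0],"xyz":[0,0,-0.12],"fingers":-0.3},{"delta_rot":[0,0,0],"xyz":[0,0,-0.17],"fingers":-0.3},{"delta_rot":[0,0,0],"xyz":[0,0,-0.17],"fingers":-0.3},{"delta_rot":[0,0,0],"xyz":[0,0,-0.17],"fingers":-0.3}]'
python3 - <<'E'
from h import *
D=cam('side'); b=D['img'][120:280,180:340]
save({'img':cv2.resize(b,(600,600),interpolation=2)},'crop9.png')
E
```

```text
t: 25.85
eef_pos: [0.4336, 0.3142, 0.2023]
tool_rot: [0.001, 0.089, 0.996, 0.001]
contact_force: [0.6, -0.2, -1.3]
gripper_width: 0.648
grasp_force: 0.0
```

View pics/crop9.png

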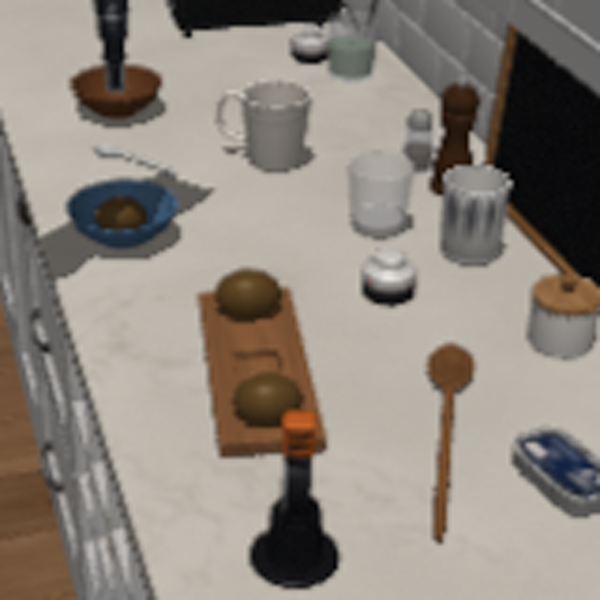

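The kiwi lies in the blue bowl at (120,212), the two firm ones are in the tray at (248,295) and (268,398), and the tester is seated in its stand at (297,500).

```bash
python3 -c "
from station import job
print(job.hand_in())"
```

```text
the job is handed in; nothing more can be done
None
```

The middle kiwi is the ripe one by pin force (about 2.4 N, against 4 to 5 N on the other two; the dial itself was not read) and now lies in the blue bowl, all three were tested at no more than about 9 N, the two firm ones are still in the tray, the tester is back in its stand, and the job is handed in at about 26 s.

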